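# Switch the bench tester to the fan output and start it

## Task

With a fingertip, push the upright tab of the bench tester's rotary selector around until its pointer points squarely at the plate with the three-bladed fan, then press the round start button fully down and let it come back up. Only touch and push with the fingers: do not pinch or force the selector, do not press start while the selector is anywhere else, and leave the loose things around the tester where they are.

Things in the scene. Friction and masses are not known exactly. Their poses are not given: they have to be found in the camera images.
- tester: Low grey bench tester fixed to the bench, 230 (x) x 250 (y) x 50 mm high. Origin at the centre of its underside; x towards its rear, away from the robot (within 0.25 rad). On its level top: the selector, four legend plates and, at the two front corners, the start button and a fuse holder (which is left or right varies).
- selector: Black selector; origin on its upright axis at the tester's top surface, x to where the pointer points. Dial 74 mm across, 10 mm high; upright tab 30 to 56 mm off the axis, 10 mm thick, top 40 mm above the tester; low nose below it to 61 mm. Turns either way over a full turn, no detents, friction 0.12 N m (3 N at the tab), stays where left. Starts pointing roughly at the robot, where no plate is.
- pointer (a point): Point that turns with the selector, 88 mm from its axis in the pointer's direction, 4 mm above the tester's top: it coincides with a legend plate's centre when the pointer points exactly at that plate.
- fan_legend (a point): Centre of the top of the white round plate (40 mm across, 3 mm high) with the raised black fan sign: a hub with three blades. Four plates lie 88 mm from the selector's axis, 30 and 90 degrees to either side of the tester's x axis; which is where varies. The others bear a solid rectangle, a square with short legs, and a narrow bar.
- start_top (a point): Centre of the top of the start button: plain smooth grey, 26 mm across, in a black housing 42 mm across, its top 22 mm above the tester's; 85 mm in front of and 85 mm left or right of the tester's centre. At the other front corner is a slim black slotted fuse cap, 16 mm across and 16 mm high, on a square base; it does not move.
- start (a joint): Travel of the start button: 0 up, 0.006 m fully down; a spring brings it back up, 5 N hold it fully down.
- test_fan: Loose black case fan, 80 x 80 x 25 mm, lying on the bench beside the tester on its left; origin under its centre. Leave alone.
- screw_tin: Loose light round tin of screws, 66 mm across, 30 mm high, on the bench beside the tester on its right; origin under its centre. Leave alone.
- driver_red: Loose screwdriver with a red handle, 200 mm long, lying near the bench's front edge. Leave alone.
- drive_small: Loose small drive, 100 x 70 x 11 mm, lying on the bench to the right of the tester, near the front edge. Leave alone.

How it is judged (in metres and radians):
On the way, in this order (a step that is already met when the one before it is completed fails the run):
1. the selector points at the fan plate (horizontal distance between pointer and fan_legend below 0.014 m), for 0.3 s.
2. the start button is pressed down with the selector on the fan plate (horizontal distance between pointer and fan_legend below 0.014 m and value of joint start above 0.0045 m), for 0.05 s.
At the end, for the whole second after the job is handed in: The pointer lies within 14 mm (about 9 degrees) of the centre of the fan plate, measured at the plate's radius, and is at rest; the start button has been pressed at least 4.5 mm and is back up (under 1.5 mm); the loose things are within 25 mm of where they were (horizontal distance between pointer and fan_legend below 0.014 m and value of joint start below 0.0015 m and angular speed of selector below 0.05 rad/s and distance of each of test_fan, screw_tin, driver_red, drive_small from where it was at the start of the episode below 0.025 m); the robot touches nothing.
It fails at once if start is pressed (more than 3 mm) while the selector is not on the fan plate (value of joint start above 0.003 m and not (horizontal distance between pointer and fan_legend below 0.014 m)).
It fails at once if the selector is pinched or forced (more than 25 N from the fingers) (contact force between the fingers and selector above 25 N).
It fails at once if a loose thing is lifted, carried or knocked away (moved more than 25 mm) (distance of any of test_fan, screw_tin, driver_red, drive_small from where it was at the start of the episode above 0.025 m).
It also fails if it takes over 48 s, if anything falls off the work surface, if the arm or the gripper's body presses on something with over 40 N, if the wrist force passes 120 N, or if a joint passes its speed limit or range.

## Robot

A 6-joint arm with a two-finger parallel gripper is mounted at the origin on a cart in front of the work surface, level with it; the furniture and walls round the work are solid. World frame = base frame: x ahead of the robot, y to its left, z up, the work surface at z = 0. Lengths are in m, angles in degrees, forces in N, time in s.
With the tool pointing down it reaches from about 0.4 to 0.825 m from the base axis. Payload 7 kg.
Tool frame: the origin (TCP) lies at the very end of the fingers, on their centre line; the grasp point (between the pads) lies 19 mm behind it; z points along the fingers, y is the line along which they close (so a half turn about z gives the same grasp; the last joint's range is limited). The gripper opens to 88 mm and grips with 3 to 60 N. Pads are 19 mm wide; open, the fingers measure 130 mm over their backs; the gripper's body (78 mm by 193 mm) begins 47 mm behind the grasp point.
Start: joints at [87.84, 20.546, 0.682, 0, -70.136, -16.507], TCP at [0.216, 0.639, 0.227] pointing down, gripper open.
Joint ranges: [-176.03, 176.03], [-82.01, 121.73], [-58.28, 71.71], [-173.87, 95.51], [-174.79, -0.11], [-173.66, 173.66]. Speed limits (degrees/s): [136.94, 136.94, 172.46, 180, 180, 180].

## Interface

Orientations are given as [roll, pitch, yaw] about the fixed x, y, z axes, in that order (R = Rz(yaw) Ry(pitch) Rx(roll)).
In Python, from plant import r gives the robot as it stands. The module is installed in compiled form; this text tells all that it offers.
- The arm moves only by the tool jog_arm, never from a script. Its arguments are lists of equal length, an entry for each row: "travel": the shift along the tool's x, y, z each as a share of 50 cm, from -1 to 1, a list of three; "dr": the turn, a rotation vector about the tool's x, y, z each as a share of 360 degrees, from -1 to 1, a list of three; "claw": the opening, from 0 (shut) to 1 (fully open). A call has exactly 10 rows; each row is the pose to reach, as a shift and turn from the pose commanded when the call began, along the tool's axes at that moment, turning the shorter way round; what a row does not reach only later rows make up. A row lasts 1/8 s, in which the tool goes at most 62.5 mm and 10.7 degrees, less where a joint would pass 70% of its speed; a pose out of reach is approached as far as the arm can. A call with a number of a shift or a turn outside -1 to 1 is refused whole. A call with a gripper value outside its range is refused whole. The fingers move at their own pace and stop on an object; "newtons" is the grip in N (left out, the last holds). Time passes only in rows, so rows that repeat a pose let the fingers close, or fill a call up. It gives the time, the measured TCP pose, the force, the opening and the grip force at its end, in the units of the state.
- r.get_state(): the state, without advancing time (a new reading comes with each control period).
- r.capture(name): name is "scene" or "top"; returns a dict with "pixels" (400x640x3 uint8, red, green, blue), "range_z" (400x640 float32, m along the optical axis (not along the pixel's ray), 0 where there is no reading), "fx", "fy", "cx", "cy" (pixels), "position" and "attitude" of the camera in the world. Camera axes: x right, y up, looking along -z (the intrinsics and any distortion apply to the point x, -y, -z); pixel columns grow to the right and rows downward; lengths in m; the calibration is good to about 2 mm. A picture is of the moment at which its call begins.
- r.close_job(): hands the job in; it is judged then, once.
Trained networks look in the newest picture that a camera, given by its name, has taken for a name from the list of things; names that differ only in an ending like _2 or _b are one class to them, and where a whole thing is asked for, a point or a joint stands for the part that bears it (a point fixed in the world has none). Each returns a list of dicts, best first, with "conf" (0 to 1); they miss things now and then, are a little off and sometimes report something else, mostly with a low value. They report only what shows in the picture. A call takes as long as a camera call.
- r.boxes_of(name, camera): "extent" ([left, top, right, bottom] in pixels, round what is visible of it).
- r.regions_of(name, camera): "pixels" (400x640 bool, what is visible of it) and "extent" ([left, top, right, bottom] in pixels, round what is visible of it).
- r.tip_of(name, camera): "at" ([column, row] in pixels: a listed point, or the origin of a listed thing).
The state is a dict: "time_s": time; "joints": joint angles; "qd": joint speeds; "joint_torque": joint torques, N m; "tcp_pos": TCP position; "eef_rot": TCP orientation; "contact_force": force on the tool from outside, world axes, zero at the start; "moment": the same for the moment, N m; "gripper_width": finger opening in m; "gripper_force": force on a finger pad.
Only numpy, scipy, OpenCV 4.12 (cv2) and the standard library are available. Lean on these libraries where they do the work, as an engineer would, in place of code of your own. Each camera call takes 0.05 s, during which the arm holds its last target. There are 200 camera calls.

## Working session

There is one attempt and no reset: what is moved stays moved. The work goes in short steps, Python scripts to look and compute and a tool call to move; the robot and the scene stay as the last step left them, time stands still between calls to the robot, and variables do not carry over. Pictures are saved under pics/ and viewed, at most 10 in all, crops included, and the job is handed in when it is done.

Besides the shell and the picture viewer there is one more tool, called after "Request:" by a JSON object that holds its "method" and its "body". jog_arm: Moves the arm, as the interface text tells. Its arguments: {"type":"object","properties":{"travel":{"type":"array"},"dr":{"type":"array"},"claw":{"type":"array"},"newtons":{"type":"number"}},"required":["travel","dr","claw"]}

```bash
mkdir -p pics; cat > h.py <<'E'
from plant import r
import numpy as np, cv2
from scipy.spatial.transform import Rotation as R
def rot(c):
    a=np.array(c["attitude"],float)
    if a.shape==(3,3): return a
    if a.size==4: raise Exception("quat %s"%a)
    return R.from_euler('xyz',a,degrees=True).as_matrix()
def pt(c,u,v,z=None):
    M=rot(c);p=np.array(c["position"])
    d=M@np.array([(u-c["cx"])/c["fx"],-(v-c["cy"])/c["fy"],-1])
    if z is None:
        k=c["range_z"][int(round(v)),int(round(u))]
    else: k=(z-p[2])/d[2]
    return p+k*d
E
python3 - <<'E'
from h import *
for n in("scene","top"):
    c=r.capture(n); print(n,{k:c[k] for k in c if k not in("pixels","range_z")})
    cv2.imwrite(f"pics/{n}1.png",c["pixels"][:,:,::-1])
    for o in("tester","selector","pointer","fan_legend","start_top","test_fan","screw_tin","driver_red","drive_small"):
        try: print(o,[(np.round(d["at"],1),round(d["conf"],2),np.round(pt(c,*d["at"]),3)) for d in r.tip_of(o,n)[:3]])
        except Exception as e: print(o,e)
print(r.get_state())
E
```

```text
scene {'fx': 396.09578124652353, 'fy': 396.09578124652353, 'cx': 317.9698613426397, 'cy': 201.1381166360296, 'position': array([ 0.01343891, -0.65039101,  0.58216852]), 'attitude': array([ 57.43103959,   0.36014809, -38.6297962 ])}
tester [(array([303.8, 203.1]), 0.8, array([0.5  , 0.021, 0.047]))]
selector [(array([308.9, 187.5]), 0.61, array([0.545, 0.058, 0.059])), (array([275.7, 188.5]), 0.54, array([0.485, 0.124, 0.048]))]
pointer [(array([275.9, 187. ]), 0.79, array([0.489, 0.129, 0.049]))]
fan_legend [(array([330.3, 199.4]), 0.5, array([ 0.559, -0.012,  0.051]))]
start_top [(array([299.2, 204. ]), 0.61, array([0.489, 0.024, 0.048]))]
test_fan [(array([261.7, 178.8]), 0.57, array([0.511, 0.24 , 0.018]))]
screw_tin [(array([341.6, 236.8]), 0.89, array([ 0.508, -0.113,  0.018]))]
driver_red [(array([220.9, 207.9]), 0.78, array([ 0.358,  0.202, -0.   ])), (array([306.1, 204.7]), 0.4, array([0.499, 0.009, 0.049]))]
drive_small [(array([347.2, 311. ]), 0.71, array([ 0.373, -0.282,  0.012]))]
top {'fx': 458.37561363801063, 'fy': 458.37561363801063, 'cx': 325.024156260478, 'cy': 203.3
[... 900 characters left out ...]
276,  0.008]))]
{'time_s': 1.0, 'joints': array([ 8.78409191e+01,  2.05442436e+01,  6.83075026e-01, -6.24341057e-04,
       -7.01357611e+01, -1.65060799e+01]), 'qd': array([-0.16218106, -0.04474247, -0.08809108,  0.00472058,  0.03173051,
        0.06166347]), 'joint_torque': array([-5.30517391e-04, -5.82389152e+01,  2.93307781e+01,  7.00300723e+00,
        1.25439424e-02, -1.49437830e-05]), 'tcp_pos': array([0.21604131, 0.63947861, 0.22659168]), 'eef_rot': array([-1.79997223e+02,  1.43534333e-03, -1.86653728e+01]), 'contact_force': array([0.08425234, 0.60630803, 0.79370726]), 'moment': array([-0.02241141,  0.01009318,  0.02976883]), 'gripper_force': 0.0, 'gripper_width': 0.08818554825558306}
```

```bash
python3 - <<'E'
import cv2
a=cv2.imread("pics/top1.png")
cv2.imwrite("pics/topc.png",cv2.resize(a[120:270,190:390],None,fx=4,fy=4,interpolation=cv2.INTER_CUBIC))
a=cv2.imread("pics/scene1.png")
cv2.imwrite("pics/scc.png",cv2.resize(a[130:280,210:410],None,fx=4,fy=4,interpolation=cv2.INTER_CUBIC))
E
```

```text
(no output)
```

View pics/topc.png

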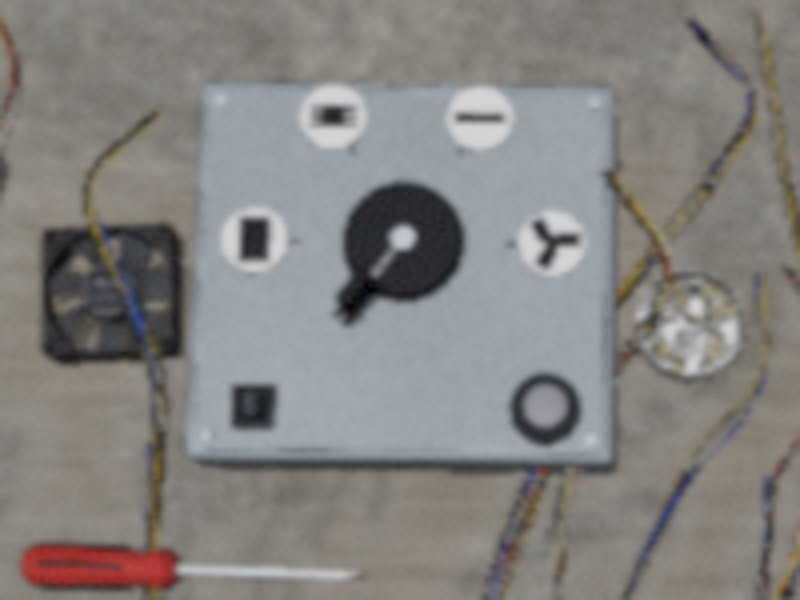

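View pics/scc.png

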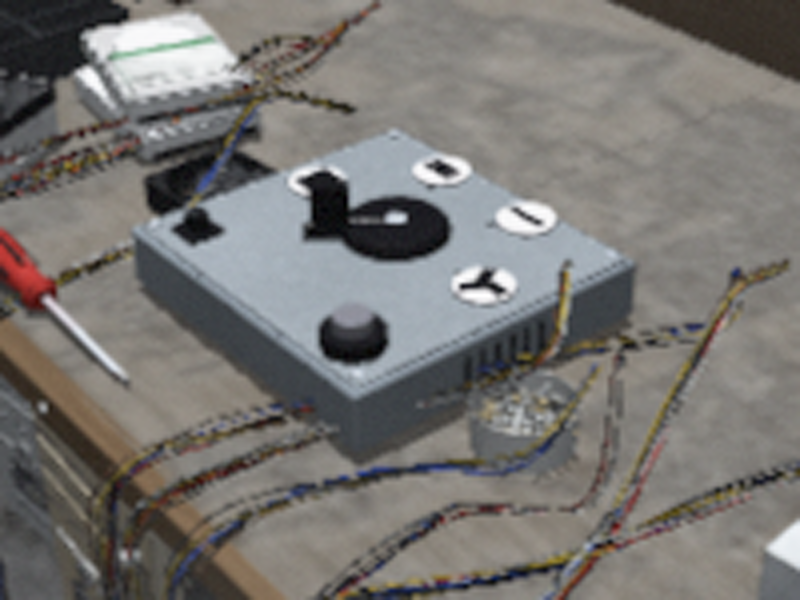

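The top crop shows the three-bladed fan plate on the right at crop (552,241), the dial centre at (403,240) and the tab pointing front-left at (350,305). The start button is at front-right (545,408) and the fuse holder at front-left (254,405). I'll measure these accurately next.

```bash
cat >> h.py <<'E'
def measure(c):
    g=c["pixels"].astype(int); out=[]
    m=((g.min(2)>185)).astype(np.uint8)
    m=cv2.morphologyEx(m,cv2.MORPH_CLOSE,np.ones((5,5)))
    n,l,s,ce=cv2.connectedComponentsWithStats(m)
    for i in range(1,n):
        if s[i,4]>120 and s[i,4]<500:
            k=[s[i,0]+s[i,2]/2-.5,s[i,1]+s[i,3]/2-.5]
            out.append((s[i,2:5],np.round(k,1),np.round(pt(c,*k,.053),4)))
    return out
def cloud(c):
    v,u=np.mgrid[0:400,0:640];z=c["range_z"]
    d=np.stack([(u-c["cx"])/c["fx"],-(v-c["cy"])/c["fy"],-np.ones_like(u,float)],-1)*z[...,None]
    return d@rot(c).T+np.array(c["position"])
def tab(c,ax):
    P=cloud(c); q=P[...,:2]-ax; rr=np.hypot(q[...,0],q[...,1])
    k=(P[...,2]>.075)&(P[...,2]<.1)&(rr<.07)&(rr>.02)&(c["range_z"]>0)
    p=P[k]; return p.mean(0),len(p),np.degrees(np.arctan2(p[:,1].mean()-ax[1],p[:,0].mean()-ax[0]))
E
python3 - <<'E'
from h import *
c=r.capture("top")
for m in measure(c): print(m)
print("start",pt(c,545/4+190,408/4+120,.072), pt(c,403/4+190,238/4+120,.06))
P=cloud(c);print("z top", np.median(P[220:230,280:300,2]))
hub=pt(c,403/4+190-.4,240/4+120-.4,.053)[:2]
print(hub,tab(c,hub)); s=r.capture("scene"); print(tab(s,hub))
E
```

```text
(array([ 17,  15, 130], dtype=int32), array([273., 149.]), array([0.6286, 0.114 , 0.053 ]))
(array([ 16,  15, 193], dtype=int32), array([309.5, 149. ]), array([0.6311, 0.0265, 0.053 ]))
(array([ 16,  16, 149], dtype=int32), array([327.5, 180.5]), array([ 0.5547, -0.0187,  0.053 ]))
start [ 0.45265177 -0.01830867  0.072     ] [0.55300631 0.06778829 0.06      ]
z top 0.04988087715287581
[0.55443051 0.06928362] (array([0.5172384 , 0.09177743, 0.08763849]), 58, np.float64(148.83442102015806))
(array([0.51577831, 0.09212355, 0.08277859]), 59, np.float64(149.4207806319747))
```

```bash
cat >> h.py <<'E'
AX=np.array([.554,.0687])
def go(targets,cmd=None):
    """targets: list of (x,y,z,yaw); prints travel and dr shares"""
    s=r.get_state(); p0=np.array(s["tcp_pos"]); M=R.from_euler('xyz',s["eef_rot"],degrees=True)
    if cmd is not None: p0=np.array(cmd[:3]); M=R.from_euler('xyz',[180,0,cmd[3]],degrees=True)
    for x,y,z,w in targets:
        t=M.inv().apply(np.array([x,y,z])-p0)/.5
        d=(M.inv()*R.from_euler('xyz',[180,0,w],degrees=True)).as_rotvec(degrees=True)/360
        print(np.round(t,3).tolist(),np.round(d,3).tolist())
def onarc(th,back,z,rad=.045):
    t=np.radians(th); e=np.array([np.cos(t),np.sin(t)]); b=np.array([e[1],-e[0]])
    p=AX+rad*e+back*b; return (*p,z,(th+90+180)%360-180)
E
python3 - <<'E'
from h import *
a=onarc(147,.032,.2);print(a);go([a])
go([onarc(147,.032,.068)],a)
E
```

```text
(np.float64(0.5336882735629369), np.float64(0.1200462147499298), 0.2, -123)
[0.934, 0.781, 0.053] [-0.0, 0.0, 0.29]
[-0.0, -0.0, 0.264] [0.0, 0.0, 0.0]
```

Request:
{"method": "jog_arm", "body": {"travel": [[0.934,0.781,0.053],[0.934,0.781,0.053],[0.934,0.781,0.053],[0.934,0.781,0.053],[0.934,0.781,0.053],[0.934,0.781,0.053],[0.934,0.781,0.053],[0.934,0.781,0.053],[0.934,0.781,0.053],[0.934,0.781,0.053]], "dr": [[0,0,0.29],[0,0,0.29],[0,0,0.29],[0,0,0.29],[0,0,0.29],[0,0,0.29],[0,0,0.29],[0,0,0.29],[0,0,0.29],[0,0,0.29]], "claw": [0,0,0,0,0,0,0,0,0,0], "newtons": 10}}

```text
time_s: 2.35
tcp_pos: [0.5345, 0.1178, 0.2002]
eef_rot: [-180.0, 0.0, -123.4]
contact_force: [1.5, 0.4, 0.1]
gripper_width: 0.0008
gripper_force: 0.0
```

Request:
{"method": "jog_arm", "body": {"travel": [[0,0,0.08],[0,0,0.16],[0,0,0.22],[0,0,0.264],[0,0,0.264],[0,0,0.264],[0,0,0.264],[0,0,0.264],[0,0,0.264],[0,0,0.264]], "dr": [[0,0,0],[0,0,0],[0,0,0],[0,0,0],[0,0,0],[0,0,0],[0,0,0],[0,0,0],[0,0,0],[0,0,0]], "claw": [0,0,0,0,0,0,0,0,0,0]}}

```text
time_s: 3.6
tcp_pos: [0.5336, 0.1201, 0.0683]
eef_rot: [-180.0, 0.0, -123.1]
contact_force: [0.6, -0.1, -0.7]
gripper_width: 0.0003
gripper_force: 0.0
```

```bash
python3 - <<'E'
from h import *
c=r.capture("scene")
cv2.imwrite("pics/s2.png",cv2.resize(c["pixels"][100:250,210:410,::-1],None,fx=4,fy=4,interpolation=cv2.INTER_CUBIC))
print(tab(c,AX)); s=r.get_state();print(s["tcp_pos"],s["eef_rot"],s["contact_force"])
a=onarc(147,.032,.068)
ts=[onarc(t,.016,.068) for t in range(147,237,10)]
go(ts,a)
E
```

```text
(array([0.52117963, 0.10583033, 0.08658799]), 150, np.float64(131.47421965878803))
[0.53351545 0.12003572 0.06817137] [-1.79996156e+02  7.61967928e-03 -1.23066345e+02] [ 0.1613919  -0.05616926  0.41422985]
[0.032, 0.0, 0.0] [0.0, 0.0, 0.0]
[0.048, 0.004, 0.0] [0.0, 0.0, -0.028]
[0.065, 0.006, 0.0] [0.0, 0.0, -0.056]
[0.081, 0.004, 0.0] [0.0, 0.0, -0.083]
[0.097, -0.0, -0.0] [0.0, 0.0, -0.111]
[0.112, -0.008, -0.0] [0.0, 0.0, -0.139]
[0.126, -0.017, -0.0] [0.0, 0.0, -0.167]
[0.138, -0.029, -0.0] [0.0, 0.0, -0.194]
[0.147, -0.043, -0.0] [0.0, 0.0, -0.222]
```

View pics/s2.png

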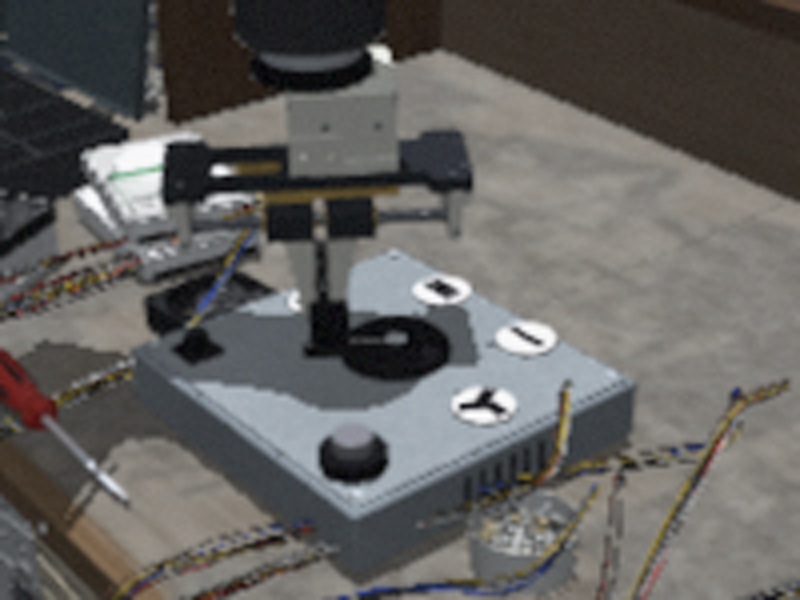

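The picture shows the closed fingers standing behind the tab at crop (330,310), clear of everything else. I'll sweep slowly.

Request:
{"method": "jog_arm", "body": {"travel": [[0.016,0,0],[0.032,0,0],[0.04,0.002,0],[0.048,0.004,0],[0.056,0.005,0],[0.065,0.006,0],[0.073,0.005,0],[0.081,0.004,0],[0.089,0.002,0],[0.097,0,0]], "dr": [[0,0,0],[0,0,0],[0,0,-0.014],[0,0,-0.028],[0,0,-0.042],[0,0,-0.056],[0,0,-0.07],[0,0,-0.083],[0,0,-0.097],[0,0,-0.111]], "claw": [0,0,0,0,0,0,0,0,0,0]}}

```text
time_s: 4.9
tcp_pos: [0.507, 0.0793, 0.0681]
eef_rot: [-179.9, 0.0, -83.0]
contact_force: [0.8, 2.8, -1.4]
gripper_width: 0.0008
gripper_force: 1.2
```

```bash
python3 - <<'E'
from h import *
c=r.capture("scene")
cv2.imwrite("pics/s3.png",cv2.resize(c["pixels"][100:250,210:410,::-1],None,fx=4,fy=4,interpolation=cv2.INTER_CUBIC))
s=r.get_state();print(s["tcp_pos"],s["eef_rot"],s["contact_force"])
a=onarc(187,.016,.068);print(a)
go([onarc(t,.016,.068) for t in range(193,250,6)],a)
E
```

```text
[0.50687691 0.07901172 0.06818343] [-1.79954217e+02  3.50390379e-02 -8.27196382e+01] [ 0.44126286  0.92530572 -1.36513393]
(np.float64(0.5073855136816582), np.float64(0.07909661797302953), 0.068, -83)
[0.01, 0.003, 0.0] [0.0, 0.0, -0.017]
[0.019, 0.005, 0.0] [-0.0, 0.0, -0.033]
[0.029, 0.005, 0.0] [0.0, 0.0, -0.05]
[0.039, 0.005, 0.0] [-0.0, 0.0, -0.067]
[0.049, 0.004, 0.0] [0.0, 0.0, -0.083]
[0.059, 0.002, 0.0] [0.0, 0.0, -0.1]
[0.068, -0.002, -0.0] [0.0, 0.0, -0.117]
[0.077, -0.006, -0.0] [0.0, 0.0, -0.133]
[0.086, -0.011, -0.0] [0.0, 0.0, -0.15]
[0.094, -0.017, -0.0] [0.0, 0.0, -0.167]
```

View pics/s3.png

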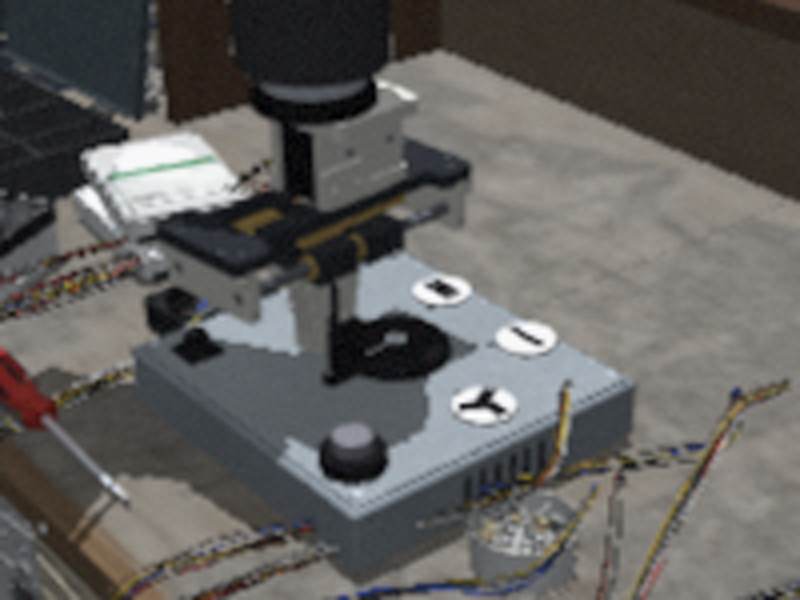

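The tab is turning ahead of the fingers (crop (345,345)), and the push is about 3 N. I'll continue.

Request:
{"method": "jog_arm", "body": {"travel": [[0.01,0.003,0],[0.019,0.005,0],[0.029,0.005,0],[0.039,0.005,0],[0.049,0.004,0],[0.059,0.002,0],[0.068,-0.002,0],[0.077,-0.006,0],[0.086,-0.011,0],[0.094,-0.017,0]], "dr": [[0,0,-0.017],[0,0,-0.033],[0,0,-0.05],[0,0,-0.067],[0,0,-0.083],[0,0,-0.1],[0,0,-0.117],[0,0,-0.133],[0,0,-0.15],[0,0,-0.167]], "claw": [0,0,0,0,0,0,0,0,0,0]}}

```text
time_s: 6.2
tcp_pos: [0.5202, 0.0331, 0.068]
eef_rot: [180.0, 0.1, -22.9]
contact_force: [-2.1, 0.7, 2.5]
gripper_width: 0.0003
gripper_force: 1.2
```

```bash
python3 - <<'E'
from h import *
s=r.get_state();print(s["tcp_pos"],s["eef_rot"],s["contact_force"])
c=r.capture("scene"); print(tab(c,AX), [(d["at"],d["conf"],pt(c,*d["at"],.054)) for d in r.tip_of("pointer","scene")])
cv2.imwrite("pics/s4.png",cv2.resize(c["pixels"][130:250,230:390,::-1],None,fx=5,fy=5,interpolation=cv2.INTER_CUBIC))
a=onarc(247,.016,.068);print(a)
go([onarc(t,.016,.068) for t in (252,256,260,263,265)],a)
E
```

```text
[0.5201682  0.03313406 0.06800082] [ 1.79952819e+02  6.34908054e-02 -2.28956791e+01] [-2.07963616  0.6548724   2.45700848]
(array([0.51476906, 0.02135806, 0.08134093]), 54, np.float64(-129.6475903664559)) [([318.3, 204.7], 0.45, array([ 0.51758793, -0.01550132,  0.054     ]))]
(np.float64(0.5216890215627437), np.float64(0.03352897965046857), 0.068, -23)
[0.008, 0.002, 0.0] [0.0, 0.0, -0.014]
[0.014, 0.004, 0.0] [0.0, 0.0, -0.025]
[0.021, 0.005, 0.0] [-0.0, 0.0, -0.036]
[0.026, 0.005, 0.0] [-0.0, 0.0, -0.044]
[0.029, 0.005, 0.0] [-0.0, 0.0, -0.05]
```

View pics/s4.png

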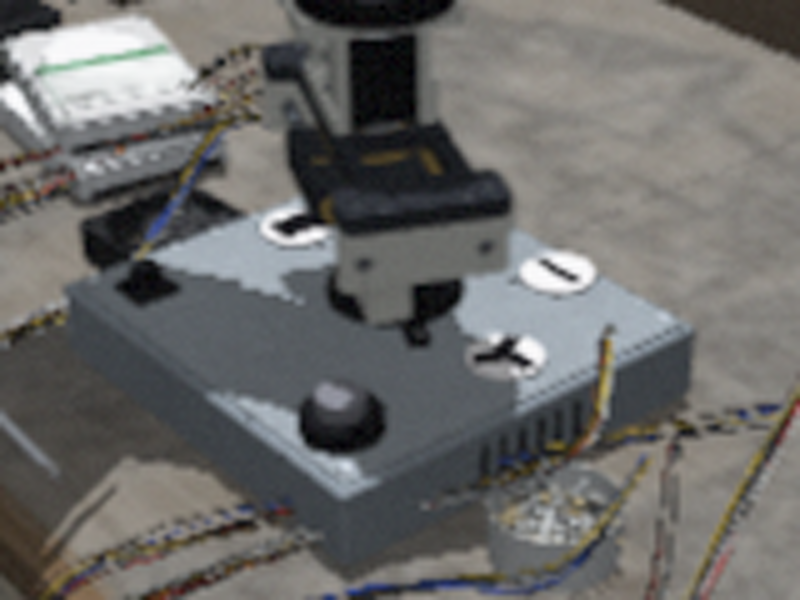

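```bash
python3 - <<'E'
from h import *
c=r.capture("scene")
for z in(.055,.06):
  p=pt(c,313.6,197,z);q=p[:2]-AX;print(p,np.hypot(*q),np.degrees(np.arctan2(q[1],q[0])))
E
```

```text
[0.52963029 0.0184463  0.055     ] 0.05585085034489805 -115.87030904869836
[0.5247344  0.01210262 0.06      ] 0.06371607761306276 -117.34276121780006
```

Request:
{"method": "jog_arm", "body": {"travel": [[0.008,0.002,0],[0.014,0.004,0],[0.021,0.005,0],[0.026,0.005,0],[0.029,0.005,0],[0.029,0.005,0],[-0.009,0.017,0],[-0.009,0.017,-0.1],[-0.1,0.017,-0.2],[-0.2,0.017,-0.25]], "dr": [[0,0,-0.014],[0,0,-0.025],[0,0,-0.036],[0,0,-0.044],[0,0,-0.05],[0,0,-0.05],[0,0,-0.05],[0,0,-0.05],[0,0,-0.05],[0,0,-0.05]], "claw": [0,0,0,0,0,0,0,0,0,0]}}

```text
time_s: 7.6
tcp_pos: [0.4263, 0.0658, 0.1951]
eef_rot: [-179.9, -0.2, -5.2]
contact_force: [-0.2, 2.8, -0.2]
gripper_width: 0.0005
gripper_force: 0.0
```

```bash
python3 - <<'E'
from h import *
s=r.get_state();print(s["tcp_pos"],s["eef_rot"],s["contact_force"])
c=r.capture("top"); a=cv2.resize(c["pixels"][120:270,190:390,::-1],None,fx=2,fy=2,interpolation=cv2.INTER_CUBIC)
print(tab(c,AX), [(d["at"],d["conf"],pt(c,*d["at"],.054)) for d in r.tip_of("pointer","top")])
c=r.capture("scene"); b=cv2.resize(c["pixels"][110:260,210:410,::-1],None,fx=4,fy=4,interpolation=cv2.INTER_CUBIC)
print(tab(c,AX))
cv2.imwrite("pics/s5.png",b);cv2.imwrite("pics/t5.png",a)
E
```

```text
[0.42628276 0.06578414 0.19514098] [-1.79909142e+02 -1.66928234e-01 -5.22582817e+00] [-0.21707367  2.75000735 -0.18776961]
(array([0.54656069, 0.02526881, 0.08687691]), 63, np.float64(-99.719836458034)) [([327.3, 187.7], 0.73, array([ 0.53701708, -0.01864629,  0.054     ]))]
(array([0.54391361, 0.02488743, 0.08309201]), 51, np.float64(-102.96456264417874))
```

View pics/s5.png

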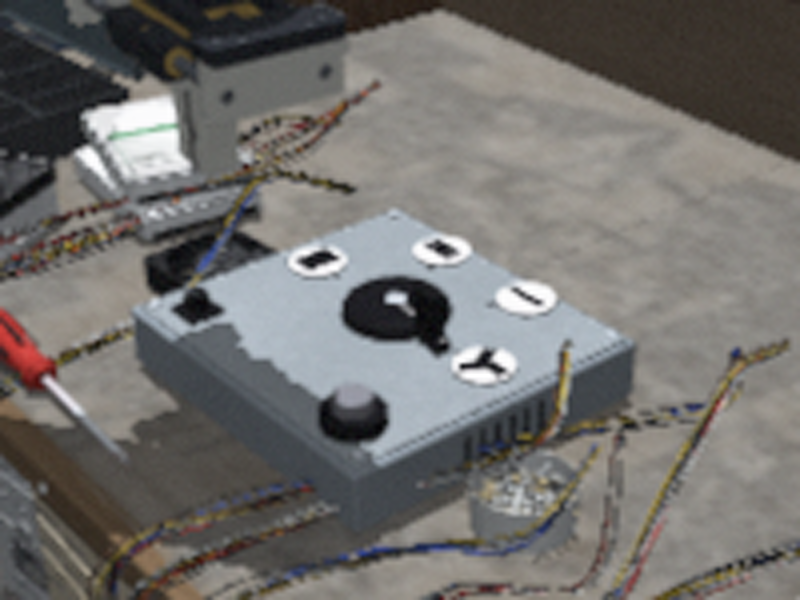

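The selector stopped about 11° short: the nose is at crop (440,345) and the fan plate at (485,365). I'll push it through the remaining angle.

```bash
python3 - <<'E'
from h import *
print(r.get_state()["tcp_pos"])
go([onarc(262,.04,.14),onarc(262,.04,.068),onarc(262,.018,.068)]+[onarc(t,.016,.068) for t in (266,270,273,276)]+[onarc(276,.036,.068),onarc(276,.046,.168)])
E
```

```text
[0.42548397 0.06639885 0.19550404]
[0.17, 0.059, 0.112] [-0.001, -0.001, 0.008]
[0.17, 0.06, 0.256] [-0.001, -0.001, 0.008]
[0.214, 0.062, 0.256] [-0.001, -0.001, 0.008]
[0.224, 0.065, 0.256] [-0.001, -0.001, -0.003]
[0.23, 0.067, 0.256] [-0.001, -0.001, -0.014]
[0.235, 0.068, 0.256] [-0.001, -0.001, -0.022]
[0.24, 0.069, 0.256] [-0.001, -0.001, -0.03]
[0.201, 0.076, 0.256] [-0.001, -0.001, -0.03]
[0.182, 0.079, 0.056] [-0.001, -0.001, -0.03]
```

Request:
{"method": "jog_arm", "body": {"travel": [[0.1,0.059,0.05],[0.17,0.059,0.112],[0.17,0.06,0.112],[0.17,0.06,0.19],[0.17,0.06,0.256],[0.17,0.06,0.256],[0.195,0.061,0.256],[0.214,0.062,0.256],[0.224,0.065,0.256],[0.224,0.065,0.256]], "dr": [[0,0,0.008],[0,0,0.008],[0,0,0.008],[0,0,0.008],[0,0,0.008],[0,0,0.008],[0,0,0.008],[0,0,0.008],[0,0,-0.003],[0,0,-0.003]], "claw": [0,0,0,0,0,0,0,0,0,0]}}

```text
time_s: 9.0
tcp_pos: [0.5358, 0.023, 0.066]
eef_rot: [-180.0, -0.1, -4.0]
contact_force: [0.5, 0.6, -0.5]
gripper_width: 0.0006
gripper_force: 0.0
```

```bash
python3 - <<'E'
from h import *
s=r.get_state();print(s["tcp_pos"],s["eef_rot"],s["contact_force"],onarc(266,.016,.068))
go([onarc(t,.016,.068) for t in (269,272,274,276)]+[onarc(276,.036,.068),onarc(276,.046,.168)],onarc(266,.016,.068))
E
```

```text
[0.53580045 0.02296875 0.06602147] [-1.79958772e+02 -1.02205621e-01 -3.95254497e+00] [ 0.47955491  0.60441183 -0.46608637] (np.float64(0.5348999338773572), np.float64(0.024925721318213922), 0.068, -4)
[0.005, 0.002, 0.0] [0.0, 0.0, -0.008]
[0.01, 0.003, 0.0] [0.0, 0.0, -0.017]
[0.013, 0.004, 0.0] [0.0, 0.0, -0.022]
[0.016, 0.004, 0.0] [-0.0, 0.0, -0.028]
[-0.023, 0.011, 0.0] [-0.0, 0.0, -0.028]
[-0.043, 0.015, -0.2] [-0.0, 0.0, -0.028]
```

Request:
{"method": "jog_arm", "body": {"travel": [[0.005,0.002,-0.004],[0.01,0.003,-0.004],[0.013,0.004,-0.004],[0.015,0.004,-0.004],[0.015,0.004,-0.004],[0.015,0.004,-0.004],[-0.023,0.011,-0.004],[-0.043,0.015,-0.1],[-0.1,0.015,-0.2],[-0.2,0.015,-0.25]], "dr": [[0,0,-0.008],[0,0,-0.017],[0,0,-0.022],[0,0,-0.026],[0,0,-0.026],[0,0,-0.026],[0,0,-0.026],[0,0,-0.026],[0,0,-0.026],[0,0,-0.026]], "claw": [0,0,0,0,0,0,0,0,0,0]}}

```text
time_s: 10.25
tcp_pos: [0.436, 0.0232, 0.1928]
eef_rot: [-179.9, -0.3, 5.4]
contact_force: [-0.1, 1.2, 0.8]
gripper_width: 0.0003
gripper_force: 0.0
```

```bash
python3 - <<'E'
from h import *
c=r.capture("top"); a=cv2.resize(c["pixels"][140:240,240:390,::-1],None,fx=5,fy=5,interpolation=cv2.INTER_CUBIC)
print(tab(c,AX), [(d["at"],d["conf"],pt(c,*d["at"],.054)) for d in r.tip_of("pointer","top")])
P=cloud(c);k=(abs(P[...,2]-.072)<.006)&(np.hypot(P[...,0]-.453,P[...,1]+.018)<.025);print("btn",P[k].mean(0),k.sum())
c=r.capture("scene");print(tab(c,AX),[(d["at"],d["conf"],pt(c,*d["at"],.072)) for d in r.tip_of("start_top","scene")])
P=cloud(c);k=(P[...,2]>.066)&(np.hypot(P[...,0]-.453,P[...,1]+.018)<.025);print("btn",P[k].mean(0),k.sum())
cv2.imwrite("pics/t6.png",a)
s=r.get_state();print(s["tcp_pos"],s["eef_rot"],s["contact_force"])
E
```

```text
(array([nan, nan, nan]), 0, np.float64(nan)) []
btn [ 0.45872544 -0.0232205   0.07095705] 26
(array([0.55249594, 0.02498579, 0.08341733]), 54, np.float64(-91.97057962220933)) [([298.2, 207.3], 0.45, array([ 0.45703614, -0.0161482 ,  0.072     ]))]
btn [ 0.44435692 -0.01673591  0.4011127 ] 1152
[0.43473306 0.02293144 0.19143653] [-179.8964264    -0.24333141    5.50632846] [ 0.56726421 -0.03377671 -0.01634248]h.py:33: RuntimeWarning: Mean of empty slice.
  p=P[k]; return p.mean(0),len(p),np.degrees(np.arctan2(p[:,1].mean()-ax[1],p[:,0].mean()-ax[0]))
  ret = um.true_divide(
  ret = ret.dtype.type(ret / rcount)
```

View pics/t6.png

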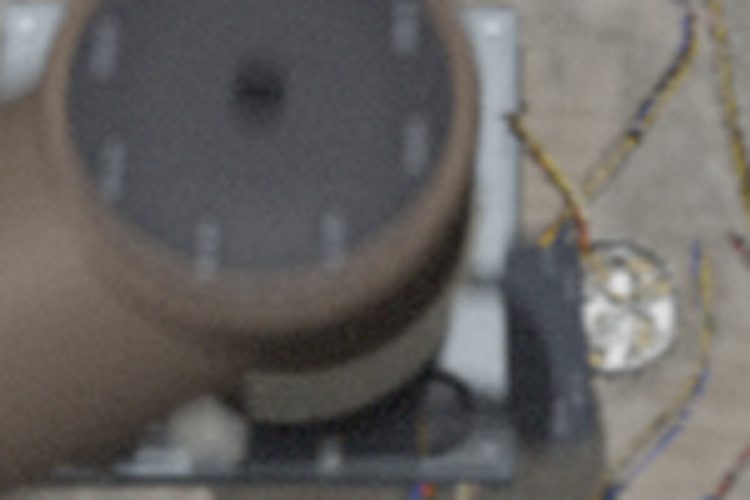

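```bash
python3 - <<'E'
from h import *
go([(.4535,-.0185,.19,5.5),(.4535,-.0185,.082,5.5)])
E
```

```text
[0.029, 0.086, 0.003] [-0.0, -0.001, 0.0]
[0.028, 0.086, 0.219] [-0.0, -0.001, 0.0]
```

Request:
{"method": "jog_arm", "body": {"travel": [[0.029,0.086,0.003],[0.029,0.086,0.003],[0.029,0.086,0.07],[0.028,0.086,0.15],[0.028,0.086,0.219],[0.028,0.086,0.219],[0.028,0.086,0.219],[0.028,0.086,0.219],[0.028,0.086,0.219],[0.028,0.086,0.219]], "dr": [[0,0,0],[0,0,0],[0,0,0],[0,0,0],[0,0,0],[0,0,0],[0,0,0],[0,0,0],[0,0,0],[0,0,0]], "claw": [0,0,0,0,0,0,0,0,0,0]}}

```text
time_s: 11.7
tcp_pos: [0.4526, -0.0191, 0.0812]
eef_rot: [-180.0, -0.1, 5.5]
contact_force: [1.3, 0.4, 0.9]
gripper_width: 0.0007
gripper_force: 0.0
```

```bash
python3 - <<'E'
from h import *
c=r.capture("scene");print(tab(c,AX))
cv2.imwrite("pics/s7.png",cv2.resize(c["pixels"][140:260,250:410,::-1],None,fx=5,fy=5,interpolation=cv2.INTER_CUBIC))
s=r.get_state();print(s["tcp_pos"],s["eef_rot"],s["contact_force"])
E
```

```text
(array([nan, nan, nan]), 0, np.float64(nan))
[ 0.45245001 -0.01919435  0.08103859] [-1.79983480e+02 -5.64236183e-02  5.45444415e+00] [ 0.51463174 -0.14203536 -0.22238017]h.py:33: RuntimeWarning: Mean of empty slice.
  p=P[k]; return p.mean(0),len(p),np.degrees(np.arctan2(p[:,1].mean()-ax[1],p[:,0].mean()-ax[0]))
  ret = um.true_divide(
  ret = ret.dtype.type(ret / rcount)
```

View pics/s7.png

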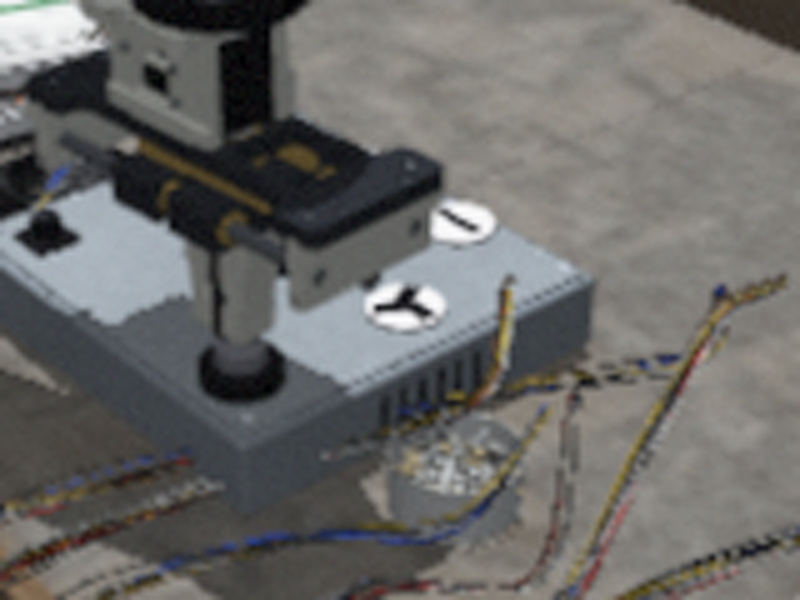

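The fingers are centred over the button at crop (240,350). The nose tip shows at (372,281), next to the fan plate at (403,306). I'll check the selector angle before pressing.

```bash
python3 - <<'E'
from h import *
c=r.capture("scene")
for z in(.053,.056,.06):
  p=pt(c,250+373/5,140+282/5,z);q=p[:2]-AX;print(p,np.hypot(*q),np.degrees(np.arctan2(q[1],q[0])))
E
```

```text
[0.55491427 0.00565282 0.053     ] 0.06305381245347205 -89.16919227997307
[0.5518445  0.00193353 0.056     ] 0.066801259602932 -91.84910579020872
[ 0.54775147 -0.00302553  0.06      ] 0.071997191329641 -94.978879561808
```

Request:
{"method": "jog_arm", "body": {"travel": [[0,0,0.012],[0,0,0.018],[0,0,0.024],[0,0,0.028],[0,0,0.031],[0,0,0.033],[0,0,0.033],[0,0,0.033],[0,0,0.033],[0,0,0.033]], "dr": [[0,0,0],[0,0,0],[0,0,0],[0,0,0],[0,0,0],[0,0,0],[0,0,0],[0,0,0],[0,0,0],[0,0,0]], "claw": [0,0,0,0,0,0,0,0,0,0]}}

```text
time_s: 13.05
tcp_pos: [0.4522, -0.0194, 0.0658]
eef_rot: [180.0, -0.0, 5.5]
contact_force: [-10.8, 2.8, 28.6]
gripper_width: 0.0004
gripper_force: 14.5
```

The button is bottomed out: z is 0.066 and the force has risen well past 5 N. I'll lift off straight up and then move left.

Request:
{"method": "jog_arm", "body": {"travel": [[0,0,0.01],[0,0,-0.05],[0,0,-0.15],[0,0,-0.24],[-0.02,-0.1,-0.26],[-0.04,-0.2,-0.28],[-0.05,-0.3,-0.28],[-0.05,-0.4,-0.28],[-0.05,-0.4,-0.28],[-0.05,-0.4,-0.28]], "dr": [[0,0,0],[0,0,0],[0,0,0],[0,0,0],[0,0,0],[0,0,0],[0,0,0],[0,0,0],[0,0,0],[0,0,0]], "claw": [0,0,0,0,0,0,0,0,0,0]}}

```text
time_s: 14.3
tcp_pos: [0.408, 0.1773, 0.2037]
eef_rot: [180.0, 0.0, 5.5]
contact_force: [-0.2, -0.0, 0.9]
gripper_width: 0.0005
gripper_force: 0.0
```

```bash
python3 - <<'E'
from h import *
c=r.capture("top"); print(tab(c,AX),[(d["at"],d["conf"],pt(c,*d["at"],.054)) for d in r.tip_of("pointer","top")])
P=cloud(c);k=(P[...,2]>.06)&(P[...,2]<.09)&(np.hypot(P[...,0]-.4527,P[...,1]+.0185)<.009);print("btn z",np.median(P[k][:,2]),k.sum())
for o in("test_fan","screw_tin","driver_red","drive_small"):
    print(o,[(np.round(d["at"],1),round(d["conf"],2)) for d in r.tip_of(o,"top")[:1]])
cv2.imwrite("pics/t8.png",cv2.resize(c["pixels"][120:270,190:390,::-1],None,fx=4,fy=4,interpolation=cv2.INTER_CUBIC))
s=r.get_state();print(s["tcp_pos"],s["contact_force"])
E
```

```text
(array([0.55513895, 0.02501494, 0.08688881]), 63, np.float64(-88.50653521215106)) []
btn z 0.07177928917367593 49
test_fan [(array([217.4, 191.7]), 0.64)]
screw_tin [(array([358.3, 200.6]), 0.95)]
driver_red [(array([237.6, 261.5]), 0.78)]
drive_small [(array([432.6, 261. ]), 0.78)]
[0.40852651 0.17668966 0.20409073] [0.50579894 0.01758557 0.48404327]
```

View pics/t8.png

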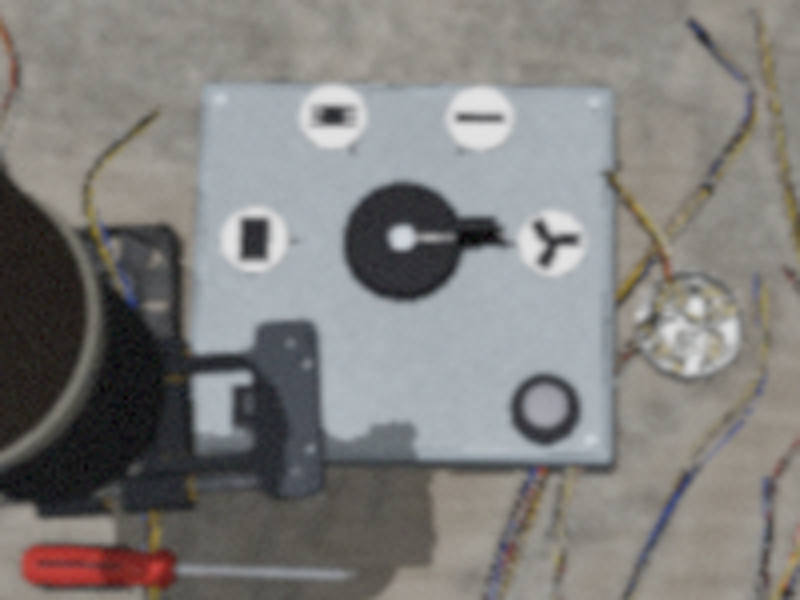

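The pointer line at (440,238) to (500,236) points squarely at the fan plate at (552,241). The button is back up (z 0.072), the loose things haven't moved and the arm is clear, so I'm handing in.

```bash
python3 -c "
from plant import r
print(r.close_job())"
```

```text
the job is handed in; nothing more can be done
None
```

I handed the job in at about 14 s: the last picture shows the selector within about 3° of the fan plate, the start button was pressed fully and came back up, and the loose things had not visibly moved (no verdict was returned).

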